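# Check two brass sleeves on the fit gauge and sort them

### The job

Check the bores of the two brass sleeves on the gauge pin, one at a time: lift a sleeve out over the rack's front rail, slide it down over the pin as far as it goes without forcing it, then put it away before testing the other. If it goes fully home to the foot of the gauge, stand it upright in the wooden tray; if it stops part-way down, put it in the steel cup. Leave the cup standing and the other things on the table where they are.

Things in the scene. Friction and masses are not known exactly. Their poses are not given: they have to be found in the camera images.
- sleeve_a_mid (a point): Brass sleeve: loose round tube 50 mm tall, 34 mm outside, 19 mm mouth at both ends (same either way up), 0.18 kg. The point is its centre, 25 mm above its lower end; z along the bore. Alike outside; the gauge tells: a clear bore goes down to the foot, an unfinished one has an inner shoulder 13 mm inside its mouth that stops on the tip of the pin.
- sleeve_b_mid (a point): Brass sleeve: loose round tube 50 mm tall, 34 mm outside, 19 mm mouth at both ends (same either way up), 0.18 kg. The point is its centre, 25 mm above its lower end; z along the bore. Alike outside; the gauge tells: a clear bore goes down to the foot, an unfinished one has an inner shoulder 13 mm inside its mouth that stops on the tip of the pin.
- rack: Fixed plywood rack, 220 mm along y, 100 mm deep; origin under its centre, on the table. Its shelf is 30 mm up. Back board at +x, 72 mm high; end cheeks at y = +-110 mm, 54 mm high; front rail at x = -46 mm, an 8 mm steel rod, top 50 mm above the table. The sleeves stand on the shelf, 36 to 46 mm either side of the middle along y, within 10 mm of it along x.
- gauge: Fixed steel fit gauge. Origin under its centre, z up along the pin. Round foot 64 mm across, its top 12 mm above the table; upright pin 16 mm thick, up to 68 mm above the table, last 3 mm tapered to an 11 mm flat tip. A sleeve fully home has its centre 37 mm above the table; one that stops part-way has its centre about 80 mm above the table.
- pin_tip (a point): Centre of the flat tip of the gauge pin, 68 mm above the table.
- tray: Fixed shallow square tray of light wood with a grey lining, 104 x 104 mm outside, rim 16 mm high, 6 mm walls, floor about 6 mm above the table. Origin under its centre, x and y along its sides.
- cup: Loose round steel cup, open at the top, 90 mm across the mouth, about 80 mm at the bottom, 52 mm high, floor about 4 mm thick, 0.12 kg. Origin at the centre of its underside. It and the tray may stand on either side of the gauge.
- tape_measure: Bystander: yellow tape measure, 62 x 91 x 64 mm, at the left edge of the table beside the rack.
- offcut: Bystander: dark wood offcut, 62 x 97 x 22 mm, near right corner.
Not all that is in view belongs to the job. Leave any purple look-alike of the part that bears sleeve_b_mid alone. Leave any green or pink look-alike of the part that bears sleeve_a_mid alone.

How it is judged:
On the way, in this order (a step that is already met when the one before it is completed fails the run):
1. the first sleeve is tested: slid onto the gauge pin as far as it goes (((z of sleeve_a_mid in the frame of gauge below 0.041 m and horizontal distance between sleeve_a_mid and gauge below 0.005 m and (angle between sleeve_a_mid's own z axis and vertical below 0.1 rad or angle between sleeve_a_mid's own z axis and vertical above 3.042 rad)) or (z of sleeve_b_mid in the frame of gauge between 0.074 and 0.0845 m and horizontal distance between sleeve_b_mid and gauge below 0.006 m and (angle between sleeve_b_mid's own z axis and vertical below 0.15 rad or angle between sleeve_b_mid's own z axis and vertical above 2.992 rad)))), for 0.2 s.
2. with the first sleeve put away where it belongs, the other is tested on the pin as far as it goes ((((x of sleeve_a_mid in the frame of tray between -0.04 and 0.04 m and y of sleeve_a_mid in the frame of tray between -0.04 and 0.04 m and z of sleeve_a_mid in the frame of tray between 0.026 and 0.036 m and (angle between sleeve_a_mid's own z axis and vertical below 0.12 rad or angle between sleeve_a_mid's own z axis and vertical above 3.022 rad)) and (z of sleeve_b_mid in the frame of gauge between 0.074 and 0.0845 m and horizontal distance between sleeve_b_mid and gauge below 0.006 m and (angle between sleeve_b_mid's own z axis and vertical below 0.15 rad or angle between sleeve_b_mid's own z axis and vertical above 2.992 rad))) or ((horizontal distance between sleeve_b_mid and cup below 0.035 m and z of sleeve_b_mid in the frame of cup between 0.005 and 0.045 m) and (z of sleeve_a_mid in the frame of gauge below 0.041 m and horizontal distance between sleeve_a_mid and gauge below 0.005 m and (angle between sleeve_a_mid's own z axis and vertical below 0.1 rad or angle between sleeve_a_mid's own z axis and vertical above 3.042 rad))))), for 0.2 s.
At the end, for the whole second after the job is handed in: The sleeve that goes home stands upright (0.12 rad) on the tray floor, within 40 mm of its centre along each side; the one that stops part-way is in the cup in any attitude, its centre within 35 mm of the axis and under 45 mm high; the cup is upright; both are at rest (x of sleeve_a_mid in the frame of tray between -0.04 and 0.04 m and y of sleeve_a_mid in the frame of tray between -0.04 and 0.04 m and z of sleeve_a_mid in the frame of tray between 0.026 and 0.036 m and (angle between sleeve_a_mid's own z axis and vertical below 0.12 rad or angle between sleeve_a_mid's own z axis and vertical above 3.022 rad) and horizontal distance between sleeve_b_mid and cup below 0.035 m and z of sleeve_b_mid in the frame of cup between 0.005 and 0.045 m and angle between cup's own z axis and vertical below 0.15 rad and linear speed of each of sleeve_a, sleeve_b below 0.02 m/s); the robot touches nothing.
It fails at once if the tape measure is moved more than 30 mm (distance of tape_measure from where it was at the start of the episode above 0.03 m).
It fails at once if the dark wood offcut is moved more than 30 mm (distance of offcut from where it was at the start of the episode above 0.03 m).
It fails at once if a sleeve is forced onto the gauge with more than 45 N (contact force between any of sleeve_a, sleeve_b and gauge above 45 N).
It also fails if it takes over 67 s, if anything falls off the work surface, if the arm or the gripper's body presses on something with over 40 N, if the wrist force passes 120 N, or if a joint passes its speed limit or range.

### The arm

A 7-joint arm with a two-finger parallel gripper is mounted at the origin on a cart in front of the work surface, level with it; the furniture and walls round the work are solid. World frame = base frame: x ahead of the robot, y to its left, z up, the work surface at z = 0. Lengths are in m, angles in rad, forces in N, time in s.
With the tool pointing down it reaches from about 0.4 to 0.85 m from the base axis. Payload 10.4 kg.
Tool frame: the origin (TCP) lies midway between the tips of the shut fingers; the grasp point (between the pads) lies 19 mm behind it; z points along the fingers, y is the line along which they close (so a half turn about z gives the same grasp; the last joint's range is limited). The gripper opens to 87 mm and grips with 3 to 60 N. Pads are 19 mm wide; open, the fingers measure 117 mm over their backs; the gripper's body (75 mm by 190 mm) begins 51 mm behind the grasp point.
Start: joints at [1.279, 0.332, -0.065, 1.46, 0.022, 1.35, -0.088], TCP at [0.166, -0.603, 0.223] pointing down, gripper open.
Joint ranges: [-2.6, 2.6], [-0.5, 2.12], [-1.47, 1.34], [0.16, 2.42], [-1.27, 4.41], [0.06, 2.06], [-2.6, 2.6]. Speed limits (rad/s): [2.22, 2.22, 2.79, 2.79, 3.14, 3.14, 3.14].

### API

Orientations are given as a rotation vector (axis times angle).
In Python, from rig import manip gives the robot as it stands.
- The arm moves only by the tool play_rows, never from a script. Its argument "motion" is a list that holds one entry, the list of rows, each a list of 7 numbers: the gripper's target within -1 to 1 (shut at 1, half-way at 0, fully open at -1), then the shift along the tool's x, y, z as a fraction of full scale, then the turn, a rotation vector about the tool's x, y, z as a fraction of full scale. A call has 1 to 12 rows; each row is the pose to reach, as a shift and turn from the pose commanded when the call began, along the tool's axes at that moment, turning the shorter way round; what a row does not reach only later rows make up. Full scale, the value 1, is 0.3 m for a shift and 360 degrees for a turn. A row lasts 1/12 s, in which the tool goes at most 41.7 mm and 7.16 degrees, less where a joint would pass 70% of its speed; a pose out of reach is approached as far as the arm can. A call with a number of a shift or a turn outside -1 to 1 is refused whole. A call with a gripper value outside its range is refused whole. The fingers move at their own pace and stop on an object; "squeeze" is the grip in N (left out, the last holds). Time passes only in rows, so rows that repeat a pose let the fingers close. It gives the time, the measured TCP pose, the force, the opening and the grip force at its end, in the units of the state.
- manip.get_obs(): the state, without advancing time (a new reading comes with each control period).
- manip.get_image(name): name is "side" or "top" or "wrist"; returns a dict with "color" (400x640x3 uint8, blue, green, red), "intrinsics" (3x3 intrinsics, pixels), "rvec" (rotation vector, rad) and "tvec" (3), from world to camera coordinates, as OpenCV has them. Camera axes: x right, y down, z forward; pixel columns grow to the right and rows downward; lengths in m; the calibration is good to about 2 mm. A picture is of the moment at which its call begins. There is no depth.
- manip.sign_off(): hands the job in; it is judged then, once.
The state is a dict: "t": time; "q": joint angles; "dq": joint speeds; "joint_torque": joint torques, N m; "tool_pos": TCP position; "tool_rot": TCP orientation; "force": force on the tool from outside, world axes, zero at the start; "torque": the same for the moment, N m; "opening": opening from 0.0 (shut) to 1.0 (fully open); "grip_force": force on a finger pad.
Only numpy, scipy, OpenCV 4.12 (cv2) and the standard library are available. Lean on these libraries where they do the work, as an engineer would, in place of code of your own. Each camera call takes 0.05 s, during which the arm holds its last target. There are 200 camera calls.

## Working session

There is one attempt and no reset: what is moved stays moved. The work goes in short steps, Python scripts to look and compute and a tool call to move; the robot and the scene stay as the last step left them, time stands still between calls to the robot, and variables do not carry over. Pictures are saved under pics/ and viewed, at most 10 in all, crops included, and the job is handed in when it is done.

Besides the shell and the picture viewer there is one more tool, called after "Call:" as name([rows], argument=value, ...), one row to a line, values as JSON. play_rows: Moves the arm, as the interface text tells. Shift numbers are shares of 0.3 m and turn numbers shares of 360 degrees, none past 1 either way. Its arguments: {"type":"object","properties":{"motion":{"type":"array"},"squeeze":{"type":"number"}},"required":["motion"]}

```bash
mkdir -p pics; ls
python3 - <<'E'
from rig import manip
import cv2,pickle
o=manip.get_obs();print({k:o[k] for k in("t","tool_pos","tool_rot","opening","force")})
for n in("top","side"):
    d=manip.get_image(n);pickle.dump(d,open(n+".pkl","wb"));cv2.imwrite(f"pics/{n}0.png",d["color"]);print(n,d["rvec"],d["tvec"],d["intrinsics"])
E
```

```text
pics
{'t': 0.0, 'tool_pos': array([ 0.16586488, -0.60216853,  0.22172973]), 'tool_rot': array([-3.11182582e+00, -4.20769743e-01,  3.94759937e-04]), 'opening': 0.9944398897503093, 'force': array([-0.47275182,  0.05745087,  0.40754961])}
top [ 2.15412715 -2.10645444  0.16610491] [-0.05575619  0.50321797  1.00091488] [[397.46987304   0.         318.69377835]
 [  0.         397.46987304 203.10404022]
 [  0.           0.           1.        ]]
side [ 2.13153735 -0.14246589  0.05204588] [-0.48113788  0.07591129  1.02798661] [[480.09546914   0.         315.159373  ]
 [  0.         480.09546914 188.12732535]
 [  0.           0.           1.        ]]
```

View pics/top0.png

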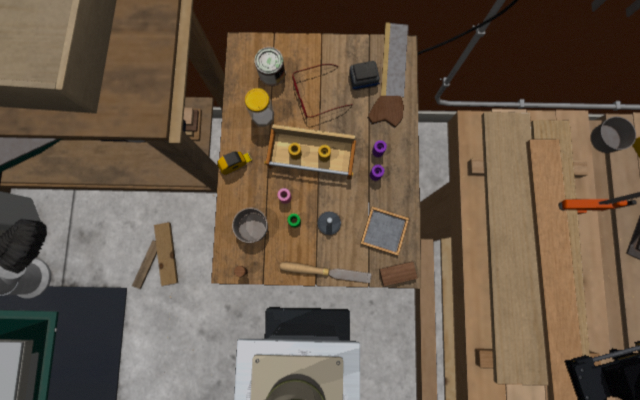

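View pics/side0.png

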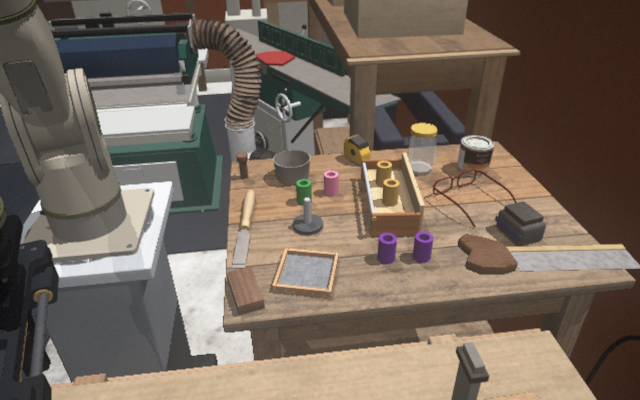

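Top view: brass sleeves in the rack are at about (294,150) and (324,152). Look-alikes to leave alone: purple (379,148) and (377,172), green (293,220), pink (284,195). The two brass-coloured ones standing on the rack shelf fit the description. Gauge is at (329,224), cup (250,226), tray (385,231). I'll confirm in a crop and measure.

```bash
cat > h.py <<'E'
import cv2,numpy as np,pickle
from scipy.spatial.transform import Rotation as R
def ray(d,p):
    Rm=cv2.Rodrigues(d["rvec"])[0];u=cv2.undistortPoints(np.array([[p]],float),d["intrinsics"],None)[0,0]
    return -Rm.T@np.ravel(d["tvec"]),Rm.T@np.r_[u,1]
def onz(d,p,z):
    o,v=ray(d,p);return o+v*(z-o[2])/v[2]
def cross(d1,p1,d2,p2):
    a,u=ray(d1,p1);b,v=ray(d2,p2)
    s,t=np.linalg.lstsq(np.c_[u,-v],b-a,rcond=None)[0];return (a+s*u+b+t*v)/2,np.linalg.norm(a+s*u-b-t*v)
def proj(d,P): return cv2.projectPoints(np.array([P],float),d["rvec"],d["tvec"],d["intrinsics"],None)[0].ravel()
def blobs(m,amin=15):
    n,l,s,c=cv2.connectedComponentsWithStats(m.astype(np.uint8));return [(s[i][:5].tolist(),c[i].round(1)) for i in range(1,n) if s[i][4]>=amin]
E
python3 - <<'E'
from h import *
T=pickle.load(open("top.pkl","rb"));S=pickle.load(open("side.pkl","rb"))
a=cv2.resize(T["color"][115:275,225:425],None,fx=4,fy=4,interpolation=cv2.INTER_CUBIC)[:600]
cv2.imwrite("pics/c1.png",a)
b=cv2.resize(S["color"][140:300,230:430],None,fx=4,fy=4,interpolation=cv2.INTER_CUBIC)[:600]
cv2.imwrite("pics/c2.png",b)
for n,d in(("T",T),("S",S)):
    h=cv2.cvtColor(d["color"],cv2.COLOR_BGR2HSV)
    m=(h[...,0]>17)&(h[...,0]<32)&(h[...,1]>150)&(h[...,2]>50)
    print(n,[x for x in blobs(m) if (d is T and 265<x[1][0]<360) or (d is S and 360<x[1][0]<420)])
for nm,p,z in(("slv",(294,149),.08),("slv",(324,152),.08),("tip",(329,218),.068),("cup",(250,222),.052),("tray",(385,231),.016)): print(nm,onz(T,p,z).round(3))
print("scale px/m",np.linalg.norm(proj(T,(.5,0,0))-proj(T,(.6,0,0)))*10)
E
```

```text
T [([288, 142, 13, 18, 163], array([294.5, 150.4])), ([318, 144, 13, 18, 179], array([324.1, 152.5]))]
S [([352, 147, 18, 12, 116], array([363.6, 152.6]))]
slv [0.638 0.022 0.08 ]
slv [ 0.632 -0.056  0.08 ]
tip [ 0.462 -0.072  0.068]
cup [0.449 0.131 0.052]
tray [ 0.437 -0.222  0.016]
scale px/m 357.10339828894587
```

View pics/c1.png

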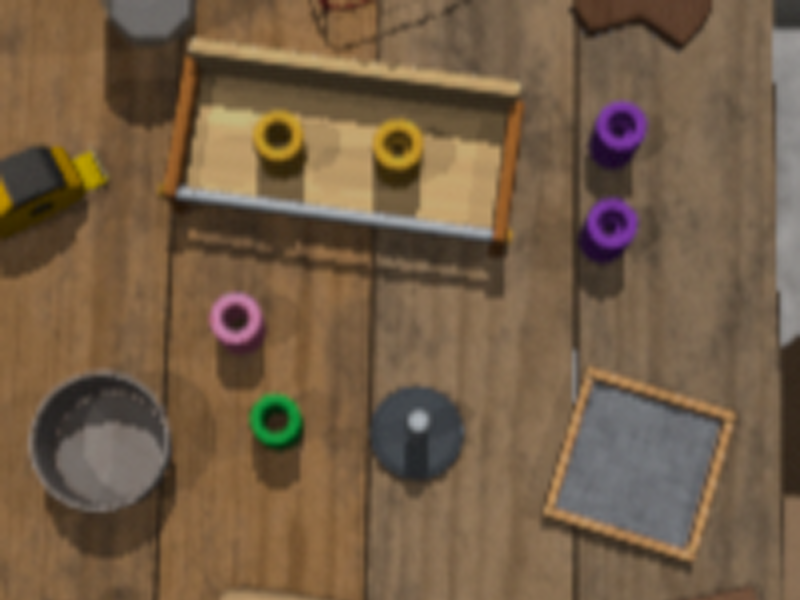

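View pics/c2.png

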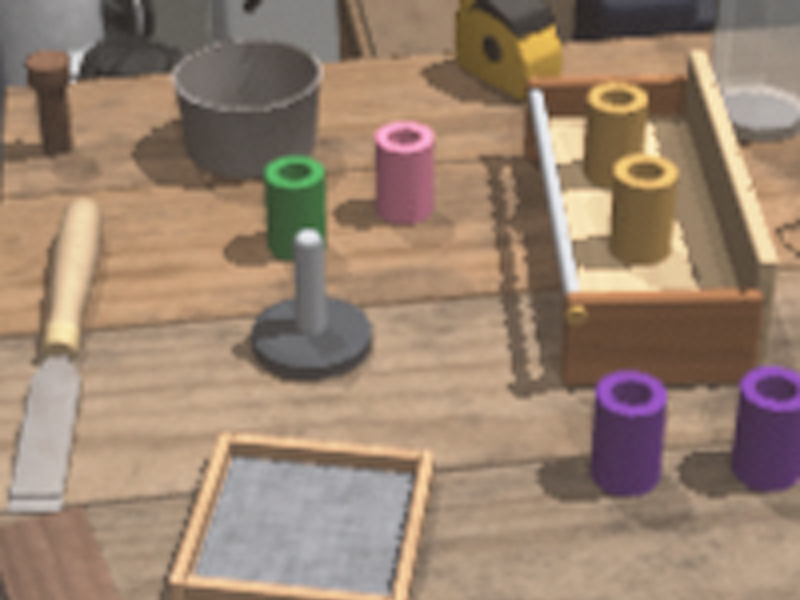

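The crops confirm the two brass sleeves, with rims at crop 1 (278,137) and (398,145). Neither is purple, green or pink. I'll triangulate the points now.

```bash
cat >> h.py <<'E'
def plan(obs,P,yaw):
    "shift (tool frame, /0.3) and turn (/360deg) from obs pose to tool-down at P with tool y along world angle yaw (mod pi)"
    R0=R.from_rotvec(obs["tool_rot"]);best=None
    for k in(0,np.pi):
        y=np.array([np.cos(yaw+k),np.sin(yaw+k),0]);z=np.array([0,0,-1.]);R1=R.from_matrix(np.c_[np.cross(y,z),y,z])
        rv=(R0.inv()*R1).as_rotvec()
        if best is None or np.linalg.norm(rv)<np.linalg.norm(best): best=rv
    return (R0.inv().apply(np.array(P)-obs["tool_pos"])/.3).round(4),(best/2/np.pi).round(4)
E
python3 - <<'E'
from h import *
from rig import manip
T=pickle.load(open("top.pkl","rb"));S=pickle.load(open("side.pkl","rb"))
t=lambda x,y:((x+.5)/4-.5+225,(y+.5)/4-.5+115)
s=lambda x,y:((x+.5)/4-.5+230,(y+.5)/4-.5+140)
for n,a,b,z in(("L",(278,137),(617,98),.08),("Rr",(398,145),(645,171),.08),("tip",(418,421),(308,234),.068),("cup",(100,441),(247.5,75),.052)):
    X,e=cross(T,t(*a),S,s(*b));print(n,X.round(4),"gap",e.round(4),"topz",onz(T,t(*a),z).round(4),"sidez",onz(S,s(*b),z).round(4))
c=np.array([onz(T,t(*p),.016) for p in((593,370),(733,412),(690,563),(545,515))]);print("tray",c.mean(0).round(4),np.linalg.norm(c-np.roll(c,-1,0),axis=1).round(3),np.degrees(np.arctan2(*(c[0]-c[1])[[1,0]])).round(1))
c2=np.array([onz(S,s(*p),.016) for p in((226,436),(432,455),(397,605),(173,580))]);print("trayS",c2.mean(0).round(4))
a,b=onz(T,t(178,194),.05),onz(T,t(500,237),.05);yaw=np.arctan2(*(a-b)[[1,0]]);print("rail",a.round(3),b.round(3),np.linalg.norm(a-b),np.degrees(yaw))
o=manip.get_obs();print(R.from_rotvec(o["tool_rot"]).as_matrix().round(2))
print(onz(T,t(417,433),.012),"foot")
E
```

```text
L [0.6412 0.022  0.0767] gap 0.0031 topz [0.6386 0.0218 0.08  ] sidez [0.6413 0.017  0.08  ]
Rr [ 0.637  -0.0559  0.0772] gap 0.0025 topz [ 0.6349 -0.0558  0.08  ] sidez [ 0.6371 -0.0599  0.08  ]
tip [ 0.4587 -0.0723  0.0666] gap 0.0022 topz [ 0.4574 -0.0723  0.068 ] sidez [ 0.4596 -0.0741  0.068 ]
cup [0.4436 0.1327 0.0483] gap 0.0026 topz [0.4419 0.132  0.052 ] sidez [0.4445 0.1262 0.052 ]
tray [ 0.4381 -0.221   0.016 ] [0.097 0.105 0.1   0.103] 74.2
trayS [ 0.4413 -0.2256  0.016 ]
rail [0.607 0.089 0.05 ] [ 0.583 -0.124  0.05 ] 0.2147581276813183 83.38536031643378
[[ 0.96  0.27 -0.  ]
 [ 0.27 -0.96  0.  ]
 [-0.   -0.   -1.  ]]
[ 0.45625306 -0.072597    0.012     ] foot
```

Call:
play_rows([
  [[-0.4, 1, -0.66, 0.0, 0, 0, 0], [-0.4, 1, -0.66, 0.0, 0, 0, 0], [-0.4, 1, -0.66, 0.0, 0, 0, 0], [-0.4, 1, -0.66, 0.0, 0, 0, 0], [-0.4, 1, -0.66, 0.0, 0, 0, 0], [-0.4, 1, -0.66, 0.0, 0, 0, 0], [-0.4, 1, -0.66, 0.0, 0, 0, 0], [-0.4, 1, -0.66, 0.0, 0, 0, 0], [-0.4, 1, -0.66, 0.0, 0, 0, 0], [-0.4, 1, -0.66, 0.0, 0, 0, 0]],
])

```text
t: 0.93
tool_pos: [0.4069, -0.3262, 0.2226]
tool_rot: [-3.11, -0.435, -0.003]
force: [0.3, -0.4, 1.2]
opening: 0.7
grip_force: 0.0
```

Run:
```python
from h import *
from rig import manip
o=manip.get_obs();print(o["t"],o["tool_pos"],o["opening"],plan(o,(.636,-.057,.22),np.radians(83.4)))
```

```text
0.9333 [ 0.40689669 -0.32622559  0.22258815] 0.7001286295718896 (array([ 0.9805, -0.6536,  0.0112]), array([-0.0002, -0.0003,  0.0625]))
```

Call:
play_rows([
  [[-0.4, 0.98, -0.65, 0.01, 0, 0, 0.0625], [-0.4, 0.98, -0.65, 0.01, 0, 0, 0.0625], [-0.4, 0.98, -0.65, 0.01, 0, 0, 0.0625], [-0.4, 0.98, -0.65, 0.01, 0, 0, 0.0625], [-0.4, 0.98, -0.65, 0.01, 0, 0, 0.0625], [-0.4, 0.98, -0.65, 0.01, 0, 0, 0.0625], [-0.4, 0.98, -0.65, 0.01, 0, 0, 0.0625], [-0.4, 0.98, -0.65, 0.01, 0, 0, 0.0625], [-0.4, 0.98, -0.65, 0.01, 0, 0, 0.0625], [-0.4, 0.98, -0.65, 0.01, 0, 0, 0.0625], [-0.4, 0.98, -0.65, 0.01, 0, 0, 0.0625], [-0.4, 0.98, -0.65, 0.01, 0, 0, 0.0625]],
])

```text
t: 1.93
tool_pos: [0.634, -0.0669, 0.2189]
tool_rot: [3.135, -0.195, -0.002]
force: [0.0, -0.5, 0.3]
opening: 0.701
grip_force: 0.0
```

```bash
cat >> h.py <<'E'
def snap(manip,n,fn):
    d=manip.get_image(n);pickle.dump(d,open(fn+".pkl","wb"));cv2.imwrite(f"pics/{fn}.png",d["color"]);return d
E
python3 - <<'E'
from h import *
from rig import manip
o=manip.get_obs();print(o["t"],o["tool_pos"],o["q"].round(2),plan(o,(.636,-.057,.22),np.radians(83.4)))
d=snap(manip,"wrist","w1");print(ray(d,(320,200)))
for P in((.636,-.057,.08),(.6395,.0205,.08),(.458,-.073,.068)):print(proj(d,P))
E
```

```text
1.9333 [ 0.63396341 -0.06691411  0.21888863] [ 0.4   0.4  -0.49  1.41  0.19  1.38 -1.79] (array([ 0.0026, -0.0336, -0.0037]), array([ 0.0001,  0.0002, -0.0015]))
(array([ 0.70501007, -0.07420832,  0.38022475]), array([-0.25611536,  0.03625847, -0.96598288]))
[311.95586386 189.487444  ]
[226.28097063 196.14204077]
[349.15313556 346.7044824 ]
```

View pics/w1.png

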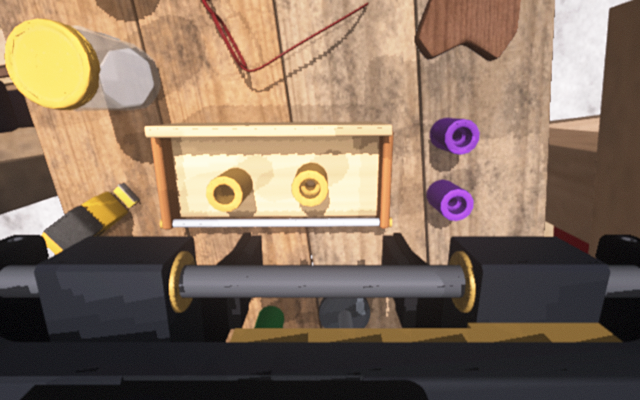

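The wrist view shows the brass rims at about (225,192) and (310,188), with the gauge foot at (345,310) behind the gripper bar. I'll refine the positions.

Run:
```python
from h import *
d=pickle.load(open("w1.pkl","rb"));h=cv2.cvtColor(d["color"],cv2.COLOR_BGR2HSV)
m=((h[...,0]>18)&(h[...,0]<32)&(h[...,1]>140)).astype(np.uint8)
m[:160]=0;m[215:]=0;m[:,:200]=0;m[:,340:]=0
print(blobs(m))
a=cv2.resize(np.hstack([d["color"][160:220,195:345],]),None,fx=5,fy=5,interpolation=cv2.INTER_CUBIC);b=cv2.resize(cv2.cvtColor(m[160:220,195:345]*255,cv2.COLOR_GRAY2BGR),None,fx=5,fy=5)
cv2.imwrite("pics/w1c.png",np.vstack([a,b]))
```

```text
[]
```

View pics/w1c.png

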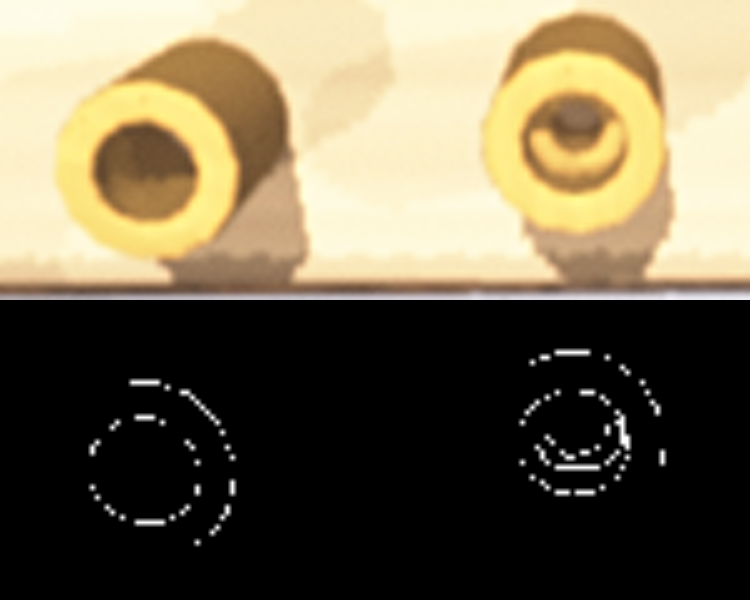

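Run:
```python
from h import *
from rig import manip
d=pickle.load(open("w1.pkl","rb"))
for p in((224,193.6),(309.1,188.0)):print(onz(d,p,.08).round(4))
a,b=onz(d,(163,224),.05),onz(d,(383,224),.05);print("rail",a,b,np.degrees(np.arctan2(*(a-b)[[1,0]])))
o=manip.get_obs();print(o["tool_pos"])
```

```text
[0.6421 0.0221 0.08  ]
[ 0.6377 -0.0546  0.08  ]
rail [0.61225998 0.09935787 0.05      ] [ 0.58448775 -0.12209207  0.05      ] 82.8518039050916
[ 0.63378772 -0.06766336  0.21915253]
```

Run:
```python
from h import *
from rig import manip
o=manip.get_obs();print(plan(o,(.637,-.0553,.049),np.radians(83.1)))
```

```text
(array([ 0.0059, -0.0428,  0.5671]), array([ 0.0002,  0.0001, -0.0008]))
```

Call:
play_rows([
  [[-0.4, 0.006, -0.043, 0.0, 0, 0, 0], [-0.4, 0.006, -0.043, 0.12, 0, 0, 0], [-0.4, 0.006, -0.043, 0.24, 0, 0, 0], [-0.4, 0.006, -0.043, 0.34, 0, 0, 0], [-0.4, 0.006, -0.043, 0.43, 0, 0, 0], [-0.4, 0.006, -0.043, 0.5, 0, 0, 0], [-0.4, 0.006, -0.043, 0.54, 0, 0, 0], [-0.4, 0.006, -0.043, 0.567, 0, 0, 0], [-0.4, 0.006, -0.043, 0.567, 0, 0, 0]],
], squeeze=15)

```text
t: 2.73
tool_pos: [0.6371, -0.0535, 0.0485]
tool_rot: [3.135, -0.195, -0.002]
force: [0.2, 0.4, 0.3]
opening: 0.703
grip_force: 0.0
```

Call:
play_rows([
  [[0.6, 0, 0, 0, 0, 0, 0], [0.6, 0, 0, 0, 0, 0, 0], [0.6, 0, 0, 0, 0, 0, 0], [0.6, 0, 0, 0, 0, 0, 0], [0.6, 0, 0, 0, 0, 0, 0], [0.6, 0, 0, 0, 0, 0, 0]],
])

```text
t: 3.23
tool_pos: [0.638, -0.0539, 0.0502]
tool_rot: [3.135, -0.195, 0.002]
force: [-0.6, -1.9, 4.0]
opening: 0.384
grip_force: 15.0
```

Call:
play_rows([
  [[0.6, 0, 0, -0.08, 0, 0, 0], [0.6, 0, 0, -0.2, 0, 0, 0], [0.6, 0, 0, -0.32, 0, 0, 0], [0.6, 0, 0, -0.35, 0, 0, 0], [0.6, -0.08, 0, -0.35, 0, 0, 0], [0.6, -0.2, 0.013, -0.35, 0, 0, 0], [0.6, -0.33, 0.013, -0.35, 0, 0, 0], [0.6, -0.45, 0.013, -0.35, 0, 0, 0], [0.6, -0.55, 0.013, -0.33, 0, 0, 0], [0.6, -0.588, 0.137, -0.33, 0, 0, 0], [0.6, -0.588, 0.137, -0.33, 0, 0, 0], [0.6, -0.588, 0.137, -0.33, 0, 0, 0]],
])

```text
t: 4.23
tool_pos: [0.4565, -0.074, 0.1484]
tool_rot: [3.134, -0.2, 0.0]
force: [0.5, 1.2, -1.4]
opening: 0.384
grip_force: 15.0
```

Run:
```python
from h import *
from rig import manip
o=manip.get_obs();print(o["t"],o["tool_pos"],o["opening"],o["grip_force"],plan(o,(.4583,-.073,.15),np.radians(83.1)))
v=[]
for n in("side","top","wrist"):
    d=snap(manip,n,n+"2");p=proj(d,(.458,-.073,.1));print(n,p);x,y=(p-(50,45)).astype(int);y=max(0,min(y,310));v.append(cv2.resize(d["color"][y:y+90,x:x+100],None,fx=2.66,fy=4,interpolation=cv2.INTER_CUBIC) if 0 else cv2.resize(d["color"][y:y+90,x:x+100],(260,234),interpolation=cv2.INTER_CUBIC));print(x,y)
cv2.imwrite("pics/v2.png",np.hstack(v))
```

```text
4.2333 [ 0.45654162 -0.07404732  0.14836139] 0.3835806274155253 14.999453480049851 (array([ 0.0054, -0.0042, -0.0055]), array([ 0.0002, -0.    , -0.0011]))
side [305.30762966 184.48850789]
255 139
top [329.66524477 218.02206606]
279 173
wrist [325.48109705 222.41459268]
275 177
```

View pics/v2.png

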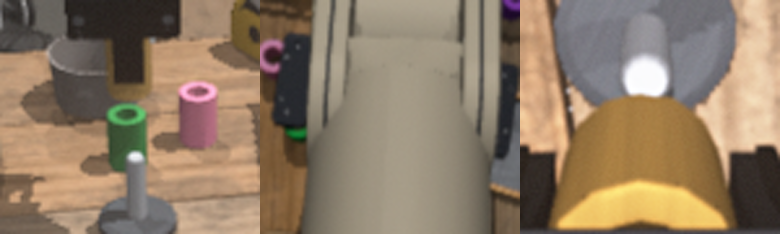

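The panels show the held sleeve above the pin. In the wrist view the pin tip is at about (323,206) and the sleeve's lower front edge at about (321,213). I'll measure the offset between them from the wrist and side views.

```bash
cat > rel.py <<'E'
from h import *
def ext(d,c,z,r=.017):
    a=np.linspace(0,2*np.pi,361);P=np.c_[c[0]+r*np.cos(a),c[1]+r*np.sin(a),0*a+z]
    return cv2.projectPoints(P,d["rvec"],d["tvec"],d["intrinsics"],None)[0][:,0]
E
python3 - <<'E'
from rel import *
W=pickle.load(open("wrist2.pkl","rb"));S=pickle.load(open("side2.pkl","rb"))
h=cv2.cvtColor(W["color"],cv2.COLOR_BGR2HSV)
g=(h[...,1]<60)&(h[...,2]>225);g[:195]=0;g[225:]=0;g[:,:300]=0;g[:,345:]=0;print("tip",blobs(g,8))
print("tip xyz",[onz(W,b[1],.068).round(4) for b in blobs(g,8)])
print("col321 hsv",[(y,*h[y,321]) for y in range(206,252,1) if y<220 or y>238])
m=(h[...,0]>12)&(h[...,0]<32)&(h[...,1]>130)
for y in(220,225,230,235,240):
    r=np.where(m[y,270:380])[0]+270;print(y,r.min(),r.max(),(r.min()+r.max())/2,len(r))
c=(.4566,-.0740);e=ext(W,c,.129);t=ext(W,c,.179);print("pred bottom top-row",e[e[:,1].argmin()],"x",e[:,0].min(),e[:,0].max(),"top rim toprow",t[t[:,1].argmin()],t[:,0].min(),t[:,0].max())
hs=cv2.cvtColor(S["color"],cv2.COLOR_BGR2HSV);ms=(hs[...,0]>12)&(hs[...,0]<30)&(hs[...,1]>110)
for y in(160,165,168,170,172,174,175,176,177): print(y,[tuple(hs[y,x]) for x in(294,296,297,298,304,310,311,312,313)])
e=ext(S,c,.129);print("side pred bottom",e[:,0].min(),e[:,0].max(),e[:,1].max())
gs=(hs[...,1]<60)&(hs[...,2]>170);gs[:192]=0;gs[215:]=0;gs[:,:300]=0;gs[:,316:]=0;print(blobs(gs,4))
E
```

```text
tip [([315, 199, 16, 15, 182], array([322.9, 206.5]))]
tip xyz [array([ 0.4597, -0.0716,  0.068 ])]
col321 hsv [(206, np.uint8(120), np.uint8(1), np.uint8(252)), (207, np.uint8(105), np.uint8(2), np.uint8(252)), (208, np.uint8(105), np.uint8(2), np.uint8(252)), (209, np.uint8(105), np.uint8(2), np.uint8(252)), (210, np.uint8(105), np.uint8(2), np.uint8(253)), (211, np.uint8(113), np.uint8(4), np.uint8(255)), (212, np.uint8(140), np.uint8(3), np.uint8(242)), (213, np.uint8(16), np.uint8(74), np.uint8(196)), (214, np.uint8(18), np.uint8(151), np.uint8(167)), (215, np.uint8(17), np.uint8(154), np.uint8(164)), (216, np.uint8(17), np.uint8(151), np.uint8(166)), (217, np.uint8(18), np.uint8(150), np.uint8(165)), (218, np.uint8(17), np.uint8(146), np.uint8(168)), (219, np.uint8(17), np.uint8(148), np.uint8(167)), (239, np.uint8(18), np.uint8(150), np.uint8(165)), (240, np.uint8(18), np.uint8(153), np.uint8(167)), (241, np.uint8(17), np.uint8(152), np.uint8(166)), (242, np.uint8(17), np.uint8(154), np.uint8(166)), (243, np.uint8(18), np.uint8(151), np.uint8(166)), (244, np.uint8(18), np.uint
[... 3764 characters left out ...]
int8(17), np.uint8(110), np.uint8(153)), (np.uint8(15), np.uint8(89), np.uint8(146)), (np.uint8(14), np.uint8(82), np.uint8(152)), (np.uint8(14), np.uint8(82), np.uint8(165))]
177 [(np.uint8(9), np.uint8(40), np.uint8(82)), (np.uint8(12), np.uint8(41), np.uint8(81)), (np.uint8(12), np.uint8(40), np.uint8(82)), (np.uint8(12), np.uint8(39), np.uint8(84)), (np.uint8(16), np.uint8(107), np.uint8(114)), (np.uint8(15), np.uint8(88), np.uint8(159)), (np.uint8(14), np.uint8(86), np.uint8(164)), (np.uint8(14), np.uint8(84), np.uint8(163)), (np.uint8(14), np.uint8(84), np.uint8(160))]
side pred bottom 295.519880556781 312.8917195996781 176.72157428135225
[([304, 197, 6, 4, 18], array([306.8, 198.8]))]
```

Call:
play_rows([
  [[0.6, -0.082, 0.015, 0.0, 0, 0, 0], [0.6, -0.082, 0.015, 0.06, 0, 0, 0], [0.6, -0.082, 0.015, 0.14, 0, 0, 0], [0.6, -0.082, 0.015, 0.185, 0, 0, 0], [0.6, -0.082, 0.015, 0.185, 0, 0, 0], [0.6, -0.082, 0.015, 0.185, 0, 0, 0]],
])

```text
t: 4.88
tool_pos: [0.4326, -0.0729, 0.0927]
tool_rot: [-3.135, 0.192, 0.002]
force: [0.0, 0.6, -1.9]
opening: 0.386
grip_force: 15.0
```

```bash
cat >> rel.py <<'E'
def meas(W,o):
    c=o["tool_pos"];zb=c[2]-.019
    h=cv2.cvtColor(W["color"],cv2.COLOR_BGR2HSV)
    e=ext(W,c,zb);cy=proj(W,(c[0],c[1],zb));print("tcp",c.round(4),"pred sleeve bottom: toprow",e[:,1].min().round(1),"x",e[:,0].min().round(1),e[:,0].max().round(1))
    m=(h[...,0]>12)&(h[...,0]<32)&(h[...,1]>130)
    y0=int(e[:,1].min())
    for y in range(y0-3,y0+30,3):
        r=np.where(m[y,280:370])[0]+280
        if len(r)>4:print(y,r.min(),r.max(),(r.min()+r.max())/2,len(r))
    xs=int((e[:,0].min()+e[:,0].max())/2)-5
    print([(y,int(h[y,xs,1]),int(h[y,xs,2])) for y in range(y0-4,y0+6)])
    p=proj(W,(.4595,-.0755,.068));x,y=p.astype(int);print("tip pred",p)
    g=np.zeros(h.shape[:2],bool);s=(slice(y-25,y+25),slice(x-30,x+30));g[s]=((h[...,1]<60)&(h[...,2]>225))[s]
    for b in blobs(g,15):print("tip",b,onz(W,b[1],.068).round(4))
E
python3 - <<'E'
from rel import *
from rig import manip
o=manip.get_obs();print(o["t"]);W=snap(manip,"wrist","wrist3");snap(manip,"side","side3");meas(W,o)
cv2.imwrite("pics/w3c.png",cv2.resize(W["color"][150:300,250:400],None,fx=4,fy=4,interpolation=cv2.INTER_CUBIC))
E
```

```text
4.8833
tcp [ 0.4326 -0.0729  0.0927] pred sleeve bottom: toprow 210.8 x 294.0 354.6
213 319 323 321.0 5
216 308 334 321.0 27
219 305 339 322.0 35
222 301 342 321.5 42
225 298 345 321.5 48
228 297 346 321.5 50
231 295 348 321.5 54
234 294 349 321.5 56
237 293 350 321.5 58
[(206, 9, 83), (207, 9, 84), (208, 10, 79), (209, 16, 81), (210, 10, 78), (211, 10, 76), (212, 79, 107), (213, 131, 150), (214, 149, 169), (215, 150, 170)]
tip pred [323.13303203 190.626254  ]
tip ([307, 182, 20, 21, 315], array([316.4, 191.8])) [ 0.4593 -0.0717  0.068 ]
```

View pics/w3c.png

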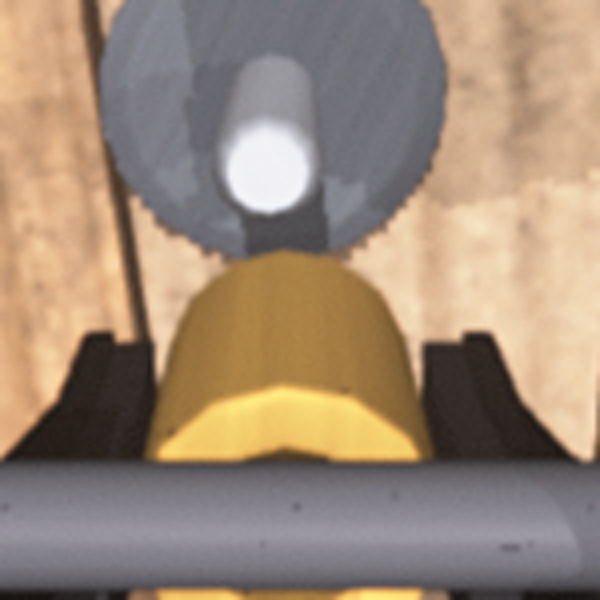

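The wrist crop puts the tip at (316.4,191.7) and the sleeve axis at column 321.5. The sleeve therefore needs about +27.4 mm along tool x and -2.9 mm along tool y.

Call:
play_rows([
  [[0.6, 0.05, -0.0097, 0, 0, 0, 0], [0.6, 0.0915, -0.0097, 0, 0, 0, 0], [0.6, 0.0915, -0.0097, 0, 0, 0, 0], [0.6, 0.0915, -0.0097, 0.008, 0, 0, 0], [0.6, 0.0915, -0.0097, 0.016, 0, 0, 0], [0.6, 0.0915, -0.0097, 0.022, 0, 0, 0], [0.6, 0.0915, -0.0097, 0.028, 0, 0, 0], [0.6, 0.0915, -0.0097, 0.034, 0, 0, 0], [0.6, 0.0915, -0.0097, 0.034, 0, 0, 0]],
])

```text
t: 5.73
tool_pos: [0.4598, -0.0743, 0.0824]
tool_rot: [3.135, -0.195, -0.001]
force: [-0.2, 0.4, -2.5]
opening: 0.384
grip_force: 15.0
```

Call:
play_rows([
  [[0.6, 0, 0, 0.006, 0, 0, 0], [0.6, 0, 0, 0.012, 0, 0, 0], [0.6, 0, 0, 0.017, 0, 0, 0], [0.6, 0, 0, 0.021, 0, 0, 0], [0.6, 0, 0, 0.024, 0, 0, 0], [0.6, 0, 0, 0.027, 0, 0, 0], [0.6, 0, 0, 0.029, 0, 0, 0], [0.6, 0, 0, 0.031, 0, 0, 0]],
])

```text
t: 6.4
tool_pos: [0.4609, -0.0745, 0.0744]
tool_rot: [3.135, -0.195, 0.002]
force: [-3.3, 0.2, 12.8]
opening: 0.382
grip_force: 15.0
```

Call:
play_rows([
  [[0.6, 0, 0, 0, 0, 0, 0], [0.6, 0, 0, 0, 0, 0, 0], [0.6, 0, 0, 0, 0, 0, 0], [0.6, 0, 0, 0, 0, 0, 0], [0.6, 0, 0, -0.02, 0, 0, 0], [0.6, 0, 0, -0.05, 0, 0, 0], [0.6, 0, 0, -0.12, 0, 0, 0], [0.6, 0, 0, -0.2, 0, 0, 0], [0.6, 0, 0, -0.2, 0, 0, 0]],
])

```text
t: 7.15
tool_pos: [0.4626, -0.0744, 0.138]
tool_rot: [3.135, -0.194, 0.01]
force: [1.2, -0.3, -1.5]
opening: 0.385
grip_force: 15.0
```

Run:
```python
from h import *
from rig import manip
o=manip.get_obs();print(o["t"],o["tool_pos"],o["opening"],plan(o,(.4445,.130,.135),np.radians(83.1)))
```

```text
7.15 [ 0.46260557 -0.07435796  0.13803131] 0.38518161279992746 (array([-0.144 , -0.6686,  0.0088]), array([ 0.0001, -0.001 , -0.0005]))
```

Call:
play_rows([
  [[0.6, -0.144, -0.1, 0, 0, 0, 0], [0.6, -0.144, -0.22, 0, 0, 0, 0], [0.6, -0.144, -0.35, 0, 0, 0, 0], [0.6, -0.144, -0.48, 0, 0, 0, 0], [0.6, -0.144, -0.6, 0, 0, 0, 0], [0.6, -0.144, -0.668, 0, 0, 0, 0], [0.6, -0.144, -0.668, 0, 0, 0, 0], [0.6, -0.144, -0.668, 0.1, 0, 0, 0], [0.6, -0.144, -0.668, 0.2, 0, 0, 0], [0.6, -0.144, -0.668, 0.2, 0, 0, 0]],
])

```text
t: 7.98
tool_pos: [0.4389, 0.1284, 0.0691]
tool_rot: [3.134, -0.195, -0.011]
force: [-2.5, -0.8, -2.8]
opening: 0.387
grip_force: 15.0
```

Run:
```python
from rel import *
from rig import manip
o=manip.get_obs();print(o["t"],o["tool_pos"],o["opening"])
W=snap(manip,"wrist","wrist4");S=snap(manip,"side","side4")
cv2.imwrite("pics/v4.png",np.hstack([cv2.resize(W["color"][110:260,220:420],(400,300)),cv2.resize(S["color"][110:200,240:360],(400,300))]))
```

```text
7.9833 [0.43886329 0.12844095 0.06908038] 0.38739607213510957
```

View pics/v4.png

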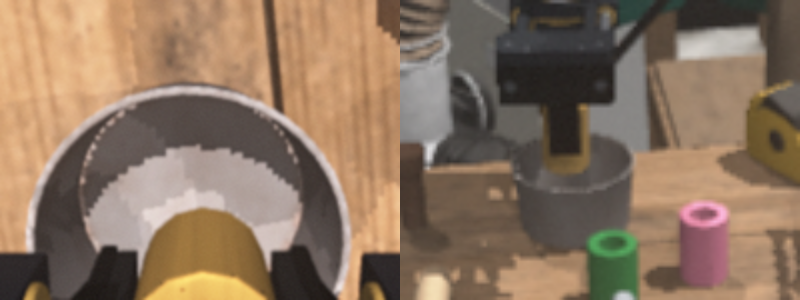

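The sleeve is over the cup, about 4–5 mm right of the cup's axis in the wrist view. I'll nudge it across, lower it and release.

Call:
play_rows([
  [[0.6, 0.013, -0.015, 0, 0, 0, 0], [0.6, 0.013, -0.015, 0.04, 0, 0, 0], [0.6, 0.013, -0.015, 0.08, 0, 0, 0], [0.6, 0.013, -0.015, 0.115, 0, 0, 0], [0.6, 0.013, -0.015, 0.115, 0, 0, 0], [0.12, 0.013, -0.015, 0.115, 0, 0, 0], [0.1, 0.013, -0.015, 0.115, 0, 0, 0], [0.1, 0.013, -0.015, 0.115, 0, 0, 0], [0.1, 0.013, -0.015, 0.115, 0, 0, 0]],
])

```text
t: 8.83
tool_pos: [0.447, 0.1341, 0.0395]
tool_rot: [-3.135, 0.194, -0.002]
force: [-0.9, 0.1, -0.2]
opening: 0.447
grip_force: 0.0
```

Call:
play_rows([
  [[0.1, 0, 0, -0.05, 0, 0, 0], [0.1, 0, 0, -0.15, 0, 0, 0], [0.1, 0, 0, -0.28, 0, 0, 0], [-0.4, 0, 0, -0.4, 0, 0, 0], [-0.4, 0, 0, -0.5, 0, 0, 0], [-0.4, 0, 0, -0.5, 0, 0, 0]],
])

```text
t: 9.33
tool_pos: [0.4494, 0.1351, 0.1952]
tool_rot: [-3.134, 0.194, -0.015]
force: [1.2, -0.4, 0.2]
opening: 0.596
grip_force: 0.0
```

Run:
```python
from rel import *
from rig import manip
o=manip.get_obs();print(o["t"],o["tool_pos"],o["opening"],plan(o,(.6425,.0195,.18),np.radians(83.1)))
W=snap(manip,"wrist","wrist5");S=snap(manip,"side","side5")
cv2.imwrite("pics/v5.png",np.hstack([cv2.resize(W["color"][140:290,220:420],(400,300)),cv2.resize(S["color"][110:200,240:360],(400,300))]))
```

```text
9.3333 [0.44938349 0.13512919 0.19519342] 0.5958964880538464 (array([0.6858, 0.3032, 0.0564]), array([-0.0003, -0.0015, -0.0005]))
```

View pics/v5.png

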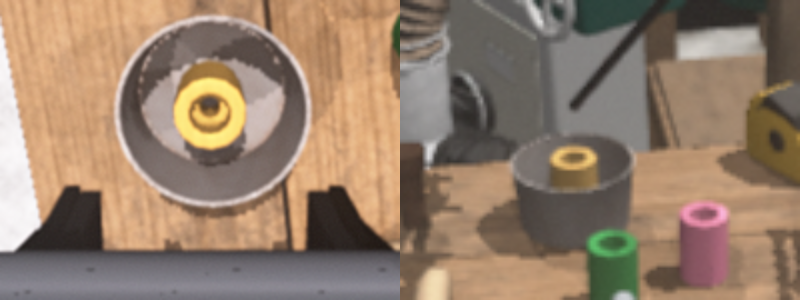

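Sleeve B stands upright and centred in the cup. Before reaching for the other sleeve, I'll check the yellow-lidded jar's clearance numerically.

Run:
```python
from h import *
T=pickle.load(open("top.pkl","rb"));W=pickle.load(open("w1.pkl","rb"));S=pickle.load(open("side.pkl","rb"))
print(cross(T,(257.5,99.5),W,(49,63)),cross(T,(257.5,99.5),S,(424.5,130)))
```

```text
(array([0.75965674, 0.11815954, 0.11163309]), np.float64(0.003335910583022026)) (array([0.76237703, 0.11848162, 0.10515618]), np.float64(0.002857229822424574))
```

Call:
play_rows([
  [[-0.4, 0.686, 0.303, 0.05, 0, 0, 0], [-0.4, 0.686, 0.303, 0.05, 0, 0, 0], [-0.4, 0.686, 0.303, 0.05, 0, 0, 0], [-0.4, 0.686, 0.303, 0.05, 0, 0, 0], [-0.4, 0.686, 0.303, 0.05, 0, 0, 0], [-0.4, 0.686, 0.303, 0.05, 0, 0, 0], [-0.4, 0.686, 0.303, 0.05, 0, 0, 0], [-0.4, 0.686, 0.303, 0.05, 0, 0, 0], [-0.4, 0.686, 0.303, 0.05, 0, 0, 0]],
])

```text
t: 10.18
tool_pos: [0.6385, 0.0194, 0.1729]
tool_rot: [-3.135, 0.192, 0.003]
force: [-0.0, -0.2, -0.5]
opening: 0.701
grip_force: 0.0
```

Run:
```python
from rel import *
from rig import manip
o=manip.get_obs();print(o["t"],o["tool_pos"],o["opening"],plan(o,(.6420,.020,.049),np.radians(83.1)))
W=snap(manip,"wrist","wrist6");e=ext(W,(.642,.020),.08);print("rim pred",e.min(0),e.max(0))
h=cv2.cvtColor(W["color"],cv2.COLOR_BGR2HSV);x,y=e.mean(0).astype(int)
for yy in(y-4,y,y+4):print(yy,[(c,*map(int,h[yy,c])) for c in list(range(x-38,x-20,2))+list(range(x+20,x+38,2))])
```

```text
10.1833 [0.63851415 0.01941014 0.1728689 ] 0.700834061055404 (array([ 0.0121, -0.0032,  0.4129]), array([-0.0001,  0.0003, -0.0003]))
rim pred [300.11817395 178.06338328] [344.49655413 220.93332286]
195 [(284, 22, 56, 251), (286, 23, 58, 251), (288, 22, 57, 251), (290, 22, 57, 251), (292, 22, 57, 252), (294, 22, 58, 251), (296, 22, 55, 252), (298, 21, 107, 244), (300, 26, 120, 254), (342, 24, 45, 254), (344, 24, 48, 253), (346, 24, 46, 253), (348, 24, 47, 254), (350, 23, 46, 254), (352, 24, 45, 253), (354, 24, 48, 253), (356, 24, 46, 254), (358, 23, 46, 254)]
199 [(284, 22, 57, 251), (286, 22, 57, 251), (288, 22, 57, 251), (290, 22, 58, 251), (292, 22, 58, 251), (294, 22, 56, 252), (296, 22, 61, 250), (298, 23, 125, 249), (300, 25, 120, 253), (342, 24, 46, 254), (344, 24, 46, 254), (346, 24, 45, 253), (348, 24, 46, 253), (350, 23, 46, 254), (352, 24, 46, 253), (354, 23, 46, 254), (356, 24, 47, 254), (358, 23, 47, 254)]
203 [(284, 23, 55, 252), (286, 23, 54, 252), (288, 23, 52, 252), (290, 23, 51, 252), (292, 23, 53, 252), (294, 22, 53, 252), (296, 22, 55, 252), (298, 23, 119, 250), (300, 25, 122, 253), (342, 24, 37, 254), (344, 24, 38, 254), (346, 24, 40, 254), (348, 24, 38, 254), (350, 24, 39, 254), (352, 24, 37, 254), (354, 24, 40, 254), (356, 25, 39, 254), (358, 25, 39, 254)]
```

Call:
play_rows([
  [[-0.4, 0.012, -0.003, 0.06, 0, 0, 0], [-0.4, 0.012, -0.003, 0.15, 0, 0, 0], [-0.4, 0.012, -0.003, 0.24, 0, 0, 0], [-0.4, 0.012, -0.003, 0.32, 0, 0, 0], [-0.4, 0.012, -0.003, 0.38, 0, 0, 0], [-0.4, 0.012, -0.003, 0.413, 0, 0, 0], [-0.4, 0.012, -0.003, 0.413, 0, 0, 0]],
])

```text
t: 10.82
tool_pos: [0.6414, 0.0192, 0.0482]
tool_rot: [3.135, -0.193, -0.005]
force: [0.5, -0.5, 0.0]
opening: 0.702
grip_force: 0.0
```

Call:
play_rows([
  [[0.6, 0, 0, 0, 0, 0, 0], [0.6, 0, 0, 0, 0, 0, 0], [0.6, 0, 0, 0, 0, 0, 0], [0.6, 0, 0, 0, 0, 0, 0], [0.6, 0, 0, 0, 0, 0, 0], [0.6, 0, 0, 0, 0, 0, 0]],
], squeeze=15)

```text
t: 11.32
tool_pos: [0.6437, 0.0192, 0.051]
tool_rot: [-3.135, 0.194, -0.002]
force: [0.2, 2.2, 5.3]
opening: 0.391
grip_force: 15.0
```

Call:
play_rows([
  [[0.6, 0, 0, -0.08, 0, 0, 0], [0.6, 0, 0, -0.2, 0, 0, 0], [0.6, 0, 0, -0.32, 0, 0, 0], [0.6, 0, 0, -0.35, 0, 0, 0], [0.6, -0.08, 0.046, -0.35, 0, 0, 0], [0.6, -0.19, 0.11, -0.35, 0, 0, 0], [0.6, -0.3, 0.17, -0.35, 0, 0, 0], [0.6, -0.41, 0.24, -0.35, 0, 0, 0], [0.6, -0.52, 0.3, -0.35, 0, 0, 0], [0.6, -0.62, 0.36, -0.35, 0, 0, 0], [0.6, -0.662, 0.385, -0.35, 0, 0, 0], [0.6, -0.662, 0.385, -0.35, 0, 0, 0]],
])

```text
t: 12.32
tool_pos: [0.4287, -0.0736, 0.1547]
tool_rot: [3.133, -0.2, -0.002]
force: [0.6, -0.5, -2.4]
opening: 0.393
grip_force: 15.0
```

Call:
play_rows([
  [[0.6, 0, 0, 0.06, 0, 0, 0], [0.6, 0, 0, 0.14, 0, 0, 0], [0.6, 0, 0, 0.19, 0, 0, 0], [0.6, 0, 0, 0.2, 0, 0, 0], [0.6, 0, 0, 0.2, 0, 0, 0]],
])

```text
t: 12.73
tool_pos: [0.4314, -0.0709, 0.0943]
tool_rot: [-3.135, 0.193, 0.003]
force: [0.4, -0.6, -1.9]
opening: 0.392
grip_force: 15.0
```

Run:
```python
from rel import *
from rig import manip
o=manip.get_obs();print(o["t"],o["opening"]);W=snap(manip,"wrist","wrist7");meas(W,o)
```

```text
12.7333 0.3924665807676465
tcp [ 0.4314 -0.0709  0.0943] pred sleeve bottom: toprow 210.8 x 294.0 354.6
216 320 326 323.0 6
219 310 334 322.0 25
222 304 339 321.5 36
225 301 342 321.5 42
228 299 345 322.0 47
231 297 347 322.0 51
234 295 348 321.5 54
237 294 349 321.5 56
[(206, 13, 78), (207, 13, 78), (208, 16, 78), (209, 13, 77), (210, 13, 79), (211, 13, 79), (212, 59, 108), (213, 81, 138), (214, 87, 146), (215, 91, 148)]
tip pred [326.43138517 187.47604157]
tip ([310, 179, 20, 20, 309], array([319.8, 188.8])) [ 0.4592 -0.0717  0.068 ]
```

Call:
play_rows([
  [[0.6, 0.05, -0.004, 0, 0, 0, 0], [0.6, 0.1, -0.004, 0, 0, 0, 0], [0.6, 0.1, -0.004, 0, 0, 0, 0], [0.6, 0.1, -0.004, 0.008, 0, 0, 0], [0.6, 0.1, -0.004, 0.016, 0, 0, 0], [0.6, 0.1, -0.004, 0.022, 0, 0, 0], [0.6, 0.1, -0.004, 0.028, 0, 0, 0], [0.6, 0.1, -0.004, 0.034, 0, 0, 0], [0.6, 0.1, -0.004, 0.04, 0, 0, 0]],
])

```text
t: 13.53
tool_pos: [0.4615, -0.0739, 0.0829]
tool_rot: [3.135, -0.195, 0.0]
force: [0.8, -1.2, -2.2]
opening: 0.39
grip_force: 15.0
```

Call:
play_rows([
  [[0.6, 0, 0, 0.006, 0, 0, 0], [0.6, 0, 0, 0.012, 0, 0, 0], [0.6, 0, 0, 0.017, 0, 0, 0], [0.6, 0, 0, 0.021, 0, 0, 0], [0.6, 0, 0, 0.025, 0, 0, 0], [0.6, 0, 0, 0.029, 0, 0, 0], [0.6, 0, 0, 0.033, 0, 0, 0], [0.6, 0, 0, 0.038, 0, 0, 0], [0.6, 0, 0, 0.043, 0, 0, 0], [0.6, 0, 0, 0.048, 0, 0, 0]],
])

```text
t: 14.37
tool_pos: [0.4618, -0.0739, 0.0685]
tool_rot: [3.135, -0.195, 0.0]
force: [0.7, -0.6, -1.3]
opening: 0.39
grip_force: 15.0
```

It has passed the shoulder depth with no resistance, so this bore is clear. Continuing down.

Call:
play_rows([
  [[0.6, 0, 0, 0.01, 0, 0, 0], [0.6, 0, 0, 0.022, 0, 0, 0], [0.6, 0, 0, 0.034, 0, 0, 0], [0.6, 0, 0, 0.046, 0, 0, 0], [0.6, 0, 0, 0.058, 0, 0, 0], [0.6, 0, 0, 0.07, 0, 0, 0], [0.6, 0, 0, 0.082, 0, 0, 0], [0.6, 0, 0, 0.092, 0, 0, 0], [0.6, 0, 0, 0.1, 0, 0, 0], [0.6, 0, 0, 0.1, 0, 0, 0]],
])

```text
t: 15.2
tool_pos: [0.4614, -0.0738, 0.0381]
tool_rot: [-3.135, 0.194, 0.001]
force: [-0.4, -0.1, -2.0]
opening: 0.389
grip_force: 15.0
```

Call:
play_rows([
  [[0.6, 0, 0, 0.004, 0, 0, 0], [0.6, 0, 0, 0.008, 0, 0, 0], [0.6, 0, 0, 0.011, 0, 0, 0], [0.6, 0, 0, 0.014, 0, 0, 0], [0.6, 0, 0, 0.016, 0, 0, 0], [0.6, 0, 0, 0.016, 0, 0, 0]],
])

```text
t: 15.7
tool_pos: [0.4617, -0.0739, 0.0338]
tool_rot: [3.136, -0.195, -0.0]
force: [-0.9, 1.1, -1.5]
opening: 0.387
grip_force: 15.0
```

Call:
play_rows([
  [[0.6, 0, 0, 0.002, 0, 0, 0], [0.6, 0, 0, 0.004, 0, 0, 0], [0.6, 0, 0, 0.006, 0, 0, 0], [0.6, 0, 0, 0.008, 0, 0, 0], [0.6, 0, 0, 0.008, 0, 0, 0]],
])

```text
t: 16.12
tool_pos: [0.4622, -0.074, 0.0326]
tool_rot: [3.135, -0.195, 0.001]
force: [-6.3, 0.0, 14.9]
opening: 0.387
grip_force: 15.0
```

It is down on the foot at about 15 N. I'll hold, then lift clear.

Call:
play_rows([
  [[0.6, 0, 0, 0, 0, 0, 0], [0.6, 0, 0, 0, 0, 0, 0], [0.6, 0, 0, 0, 0, 0, 0], [0.6, 0, 0, -0.01, 0, 0, 0], [0.6, 0, 0, -0.04, 0, 0, 0], [0.6, 0, 0, -0.09, 0, 0, 0], [0.6, 0, 0, -0.15, 0, 0, 0], [0.6, 0, 0, -0.22, 0, 0, 0], [0.6, 0, 0, -0.3, 0, 0, 0], [0.6, 0, 0, -0.33, 0, 0, 0], [0.6, 0, 0, -0.33, 0, 0, 0]],
])

```text
t: 17.03
tool_pos: [0.4632, -0.0741, 0.1327]
tool_rot: [3.134, -0.195, 0.007]
force: [0.1, 0.0, -2.7]
opening: 0.39
grip_force: 15.0
```

Run:
```python
from h import *
from rig import manip
o=manip.get_obs();print(o["t"],o["tool_pos"],o["opening"],plan(o,(.442,-.224,.13),np.radians(76)))
S=snap(manip,"side","s8")
h=cv2.cvtColor(S["color"],cv2.COLOR_BGR2HSV)
```

```text
17.0333 [ 0.46320368 -0.07410018  0.13266069] 0.38982292770586696 (array([-0.0084,  0.5046,  0.0093]), array([ 0.0001, -0.0007,  0.0192]))
```

Call:
play_rows([
  [[0.6, -0.004, 0.1, 0, 0, 0, 0], [0.6, -0.008, 0.22, 0, 0, 0, 0], [0.6, -0.008, 0.34, 0, 0, 0, 0], [0.6, -0.008, 0.44, 0, 0, 0, 0], [0.6, -0.008, 0.505, 0, 0, 0, 0], [0.6, -0.008, 0.505, 0.04, 0, 0, 0], [0.6, -0.008, 0.505, 0.12, 0, 0, 0], [0.6, -0.008, 0.505, 0.2, 0, 0, 0], [0.6, -0.008, 0.505, 0.27, 0, 0, 0], [0.6, -0.008, 0.505, 0.31, 0, 0, 0], [0.6, -0.008, 0.505, 0.335, 0, 0, 0], [0.6, -0.008, 0.505, 0.335, 0, 0, 0]],
])

```text
t: 18.08
tool_pos: [0.4398, -0.2229, 0.0283]
tool_rot: [-3.134, 0.193, 0.004]
force: [-0.9, -0.2, -1.6]
opening: 0.389
grip_force: 15.0
```

Call:
play_rows([
  [[0.6, 0, 0, 0.004, 0, 0, 0], [0.6, 0, 0, 0.007, 0, 0, 0], [0.6, 0, 0, 0.01, 0, 0, 0], [0.6, 0, 0, 0.01, 0, 0, 0]],
])

```text
t: 18.42
tool_pos: [0.441, -0.2241, 0.0275]
tool_rot: [3.135, -0.195, 0.002]
force: [0.4, -0.6, -0.9]
opening: 0.388
grip_force: 15.0
```

Call:
play_rows([
  [[0.6, 0, 0, 0.003, 0, 0, 0], [0.6, 0, 0, 0.005, 0, 0, 0], [0.6, 0, 0, 0.007, 0, 0, 0], [0.6, 0, 0, 0.007, 0, 0, 0]],
])

```text
t: 18.75
tool_pos: [0.4413, -0.2243, 0.0265]
tool_rot: [3.134, -0.195, 0.002]
force: [-5.1, 2.2, 15.7]
opening: 0.39
grip_force: 15.0
```

On the tray floor. I'll release slowly and retreat upward.

Call:
play_rows([
  [[0.6, 0, 0, -0.004, 0, 0, 0], [0.2, 0, 0, -0.004, 0, 0, 0], [0.1, 0, 0, -0.004, 0, 0, 0], [0.0, 0, 0, -0.004, 0, 0, 0], [0.0, 0, 0, -0.004, 0, 0, 0], [0.0, 0, 0, -0.03, 0, 0, 0], [0.0, 0, 0, -0.1, 0, 0, 0], [0.0, 0, 0, -0.2, 0, 0, 0], [0.0, 0, 0, -0.32, 0, 0, 0], [0.0, 0, 0, -0.45, 0, 0, 0], [0.0, 0, 0, -0.5, 0, 0, 0], [0.0, 0, 0, -0.5, 0, 0, 0]],
])

```text
t: 19.75
tool_pos: [0.4428, -0.2247, 0.1797]
tool_rot: [3.132, -0.194, 0.01]
force: [0.6, 0.3, -0.2]
opening: 0.501
grip_force: 0.0
```

Run:
```python
from rel import *
from rig import manip
o=manip.get_obs();print(o["t"],o["tool_pos"],o["opening"],o["force"])
S=snap(manip,"side","s9");h=cv2.cvtColor(S["color"],cv2.COLOR_BGR2HSV);h0=cv2.cvtColor(pickle.load(open("side.pkl","rb"))["color"],cv2.COLOR_BGR2HSV)
m=(cv2.absdiff(S["color"],pickle.load(open("side.pkl","rb"))["color"]).max(2)>40)&(h[...,0]>10)&(h[...,0]<32)&(h[...,1]>90)
m[:205]=0;m[:,:270]=0;m[:,345:]=0;print(blobs(m,30))
for z in(.006,.056):
    e=ext(S,(.439,-.224),z);print("pred",z,e.min(0),e.max(0))
m2=(h[...,1]>90)&(h[...,0]>10)&(h[...,0]<32);m2[:150]=0;m2[190:]=0;m2[:,:275]=0;m2[:,312:]=0;print("cup",blobs(m2,20))
W=snap(manip,"wrist","w9");e=ext(W,(.439,-.224),.056);f=ext(W,(.439,-.224),.006);print("wrist pred rim",e.min(0),e.max(0),"foot",f.min(0),f.max(0))
hw=cv2.cvtColor(W["color"],cv2.COLOR_BGR2HSV);b=(hw[...,0]>12)&(hw[...,0]<32)&(hw[...,1]>100);x,y=e.mean(0).astype(int);g=np.zeros_like(b);g[y-50:y+40,x-40:x+40]=b[y-50:y+40,x-40:x+40];print(blobs(g,100))
```

```text
19.75 [ 0.4428106  -0.22470384  0.17972195] 0.5009951429208868 [ 0.56654703  0.30704199 -0.20789794]
[([295, 246, 20, 33, 480], array([304.8, 262.8]))]
pred 0.006 [295.93093726 265.89778918] [314.52370302 278.610578  ]
pred 0.056 [294.7913138 244.8834892] [313.96932282 257.28216798]
cup [([275, 185, 21, 5, 88], array([285.7, 187.3]))]
wrist pred rim [303.13776959 179.33218673] [343.10262688 218.02289976] foot [305.67272738 169.33331261] [339.96406959 202.85498779]
[([303, 172, 38, 47, 1321], array([321.4, 195.5])), ([283, 225, 77, 13, 210], array([322.6, 231.4]))]
```

The side-view blob in the tray matches an upright sleeve at the tray centre, within about 1 px, and the wrist view agrees. The arm is clear, so I'm handing in.

```bash
python3 -c "
from rig import manip
print(manip.sign_off())"
```

```text
the job is handed in; nothing more can be done
None
```

I tested both sleeves on the gauge and handed the job in; no verdict came back. The right-hand one stopped part-way and is in the steel cup; the left-hand one went fully home and stands upright in the tray.

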